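# Try the specimen cupboard's door, free its catch if caught, and hold it open

## Task

Open the small grey cupboard with the blue door so that a colleague can reach the vials inside. First tug the door by its steel handle with the catch left as it is: the catch does not always engage, so the door may come; if it is caught, slide the red catch knob on the door's top edge fully towards the hinge side and then pull again. Swing the door at least 45 degrees open and finish still gripping the handle and holding the door there at rest, because its spring shuts it; do not push away or tip the wash bottle or the beaker standing near.

Things in the scene. Friction and masses are not known exactly. Their poses are not given: they have to be found in the camera images.
- cupboard: the fixed cupboard, grey sheet steel, 100 deep x 140 wide x 140 mm high; its closed door adds 16 mm in front. Origin at the centre of its underside, on the bench; at yaw 0 its x axis points from the door to its back, y to its left as seen by someone facing the door, z up. It differs in place and yaw from start to start and stands between a box on the left and a 200 mm high drawer tower on the right
- door (a joint): angle of the blue door, rad: 0 shut, grows as the free (left, +y) edge swings out towards the robot about the upright hinge at the right; stop at 1.5. A spring hinge shuts it: about 1.2 N at the handle when shut, about 2.9 N at 50 degrees. When the catch has caught, the door gives only about 0.05 rad (7 mm at the handle) and then stops hard; when not caught it swings on. Nothing outside shows which
- door_hinge (a point): point on the door's upright hinge axis, 140 mm above the bench, at the cupboard's right front corner; the axes turn with the door (x from its front through to its back, y along the door from the hinge to the free edge, z up). The door is 15 mm thick and 138 mm wide, its mid-plane passing through the hinge axis, and its top edge is 136 mm above the bench
- door_handle: the door's handle: a plain upright round steel bar of 12 mm diameter, 72 mm long, from 95 to 167 mm above the bench, fixed 46 mm in front of the door's mid-plane (32 mm of free space between bar and door face) and 120 mm from the hinge axis along the door. The origin is on the bar's axis 140 mm above the bench, where it can be gripped from above (27 mm of bar above it; two stays join it to the door 12 and 36 mm below it); axes as door_hinge
- catch (a joint): travel of the red catch knob along the door's top edge, m: about 0 as found (shot), grows to 0.024 as it slides towards the hinge; from 0.018 on the door is free. It needs about 2 N and stays where it is left. Whether the tongue behind the door has actually caught the strike inside the cupboard cannot be seen from it
- catch_knob (a point): grip point of the red catch knob, a round upright knob of 14 mm diameter and 36 mm height on the door's top edge, between 140 and 176 mm above the bench; the point is on its axis at 164 mm, and the cupboard's roof behind it is at 140 mm; as found it is 80 mm from the hinge axis along the door, in its mid-plane. It moves with door and catch; axes as door_hinge, so it slides along -y
- wash_bottle: white wash bottle with a red cap and bent spout, 205 mm high, loose; origin at the centre of its underside
- beaker_100: clear beaker, 56 mm diameter, 70 mm high, loose; origin at the centre of its underside

How it is judged (in metres and radians):
On the way, in this order (a step that is already met when the one before it is completed fails the run):
1. the shut door is tugged by its handle, at least to where the catch would stop it, with the catch knob still as found (value of joint door above 0.02 rad and value of joint catch below 0.007 m and contact force between the fingers and door_handle above 0.8 N), for 0.05 s.
2. the door is swung open by its handle (value of joint door above 0.6 rad and contact force between the fingers and door_handle above 0.8 N), for 0.1 s.
At the end, for the whole second after the job is handed in: the program finishes while holding: the door is open 0.75 rad (43 degrees) or more and at rest (below 0.1 rad/s), the fingers still grip its handle (more than 6 N), through the last second (value of joint door above 0.75 rad and velocity of joint door between -0.1 and 0.1 rad/s and contact force between the fingers and door_handle above 6 N); the arm keeps its last pose, push and grip.
It fails at once if the wash bottle is moved 30 mm or more, or tipped (distance of wash_bottle from where it was at the start of the episode above 0.03 m or angle between wash_bottle's own z axis and vertical above 0.5 rad).
It fails at once if the beaker is moved 30 mm or more, or tipped (distance of beaker_100 from where it was at the start of the episode above 0.03 m or angle between beaker_100's own z axis and vertical above 0.5 rad).
It also fails if it takes over 58 s, if anything falls off the work surface, if the arm or the gripper's body presses on something with over 40 N, if the wrist force passes 120 N, or if a joint passes its speed limit or range.

## Robot

A 7-joint arm with a two-finger parallel gripper is mounted at the origin on the work surface; the furniture and walls round the work are solid. World frame = base frame: x ahead of the robot, y to its left, z up, the work surface at z = 0. Lengths are in mm, angles in rad, forces in N, time in s.
With the tool pointing down it reaches from about 400 to 875 mm from the base axis. Payload 4.4 kg.
Tool frame: the origin (TCP) lies where the fingers leave the gripper's body, on its centre line; the fingertips stand 73 mm ahead of it and the grasp point (between the pads) lies 54 mm ahead of it; z points along the fingers, y is the line along which they close (so a half turn about z gives the same grasp; the last joint's range is limited). The gripper opens to 85 mm and grips with 20 to 120 N. Pads are 22 mm wide; open, the fingers measure 114 mm over their backs; the gripper's body (76 mm by 85 mm) begins 54 mm behind the grasp point. The pads swing forward as they close: fully open they stand 13 mm farther back than shut.
Start: joints at [-1.217, 0.628, 0.038, 1.517, -0.027, 0.996, -0.02], TCP at [264.906, 593.584, 303.913] pointing down, gripper open.
Joint ranges: [-3.06, 3.06], [-0.37, 2.12], [-1.25, 1.32], [0.18, 2.47], [-1.1, 4.24], [0.23, 1.98], [-2.94, 2.94]. Speed limits (rad/s): [2.57, 2.57, 3.14, 3.14, 3.14, 3.14, 3.14].

## Interface

Orientations are given as [roll, pitch, yaw] about the fixed x, y, z axes, in that order (R = Rz(yaw) Ry(pitch) Rx(roll)).
In Python, from cell import ctrl gives the robot as it stands.
- The arm moves only by the tool send_rows, never from a script. Its argument "rows" is a list that holds one entry, the list of rows, each a list of 6 numbers: the shift along the tool's x, y, z in cm, then the turn, a rotation vector about the tool's x, y, z in rad. In form: [[[tx, ty, tz, wx, wy, wz], ...]]. A call has 1 to 10 rows; each row is the pose to reach, as a shift and turn from the pose commanded when the call began, along the tool's axes at that moment; what a row does not reach only later rows make up. A row lasts 1/10 s, in which the tool goes at most 50 mm and 8.59 degrees, less where a joint would pass 70% of its speed; a pose out of reach is approached as far as the arm can. A call with a gripper value outside its range is refused whole. "grip" is the closure in counts, from 0 (fully open) to 255 (shut), set as the call begins (left out, the last holds). The fingers move at their own pace and stop on an object; the grip force is fixed at half the most. Time passes only in rows, so rows that repeat a pose let the fingers close. It gives the time, the measured TCP pose, the force, the opening and the grip force at its end, in the units of the state.
- ctrl.read_state(): the state, without advancing time (a new reading comes with each control period).
- ctrl.get_image(name): name is "side" or "top"; returns a dict with "pixels" (480x640x3 uint8, red, green, blue), "fx", "fy", "cx", "cy" (pixels), "D" ([k1, k2, p1, p2, k3] as OpenCV has them; the pictures are not rectified), "extrinsics" (4x4, takes a point from camera to world coordinates). Camera axes: x right, y up, looking along -z (the intrinsics and any distortion apply to the point x, -y, -z); pixel columns grow to the right and rows downward; lengths in mm; the calibration is good to about 2 mm. A picture is of the moment at which its call begins. There is no depth.
- ctrl.finish_job(): hands the job in; it is judged then, once.
The state is a dict: "clock": time; "qpos": joint angles; "qd": joint speeds; "tau": joint torques, N m; "eef_pos": TCP position; "tool_rot": TCP orientation; "force": force on the tool from outside, world axes, zero at the start; "torque": the same for the moment, N m; "width": finger opening in mm; "gripper_force": force on a finger pad.
Only numpy, scipy, OpenCV 4.12 (cv2) and the standard library are available. Lean on these libraries where they do the work, as an engineer would, in place of code of your own. Each camera call takes 0.05 s, during which the arm holds its last target. There are 200 camera calls.

## Working session

There is one attempt and no reset: what is moved stays moved. The work goes in short steps, Python scripts to look and compute and a tool call to move; the robot and the scene stay as the last step left them, time stands still between calls to the robot, and variables do not carry over. Pictures are saved under pics/ and viewed, at most 10 in all, crops included, and the job is handed in when it is done.

Besides the shell and the picture viewer there is one more tool, called after "Call:" as name(argument=value, ...) on one line, values as JSON. send_rows: Moves the arm, as the interface text tells. Its arguments: {"type":"object","properties":{"rows":{"type":"array","items":{"type":"array","items":{"type":"array","items":{"type":"number"}}}},"grip":{"type":"number"}},"required":["rows"]}

```bash
mkdir -p pics
python3 - <<'E'
from cell import ctrl
import cv2,pickle
d={n:ctrl.get_image(n) for n in("side","top")}
pickle.dump(d,open('im.pkl','wb'))
for n in d:
    cv2.imwrite(f'pics/{n}0.png',d[n]['pixels'][:,:,::-1]); print(n,d[n]['fx'],d[n]['cx'],d[n]['cy'],d[n]['D'],d[n]['extrinsics'])
print(ctrl.read_state())
E
```

```text
side 479.80758370782377 323.43033784653227 235.44928409984982 [-0.06831556  0.          0.          0.          0.        ] [[-9.98557739e-01 -3.56796636e-02  4.01173743e-02  5.63185875e+02]
 [ 5.35751687e-02 -6.13711674e-01  7.87710405e-01  4.12687063e+02]
 [-3.48474135e-03  7.88723616e-01  6.14738085e-01  6.47516649e+02]
 [ 0.00000000e+00  0.00000000e+00  0.00000000e+00  1.00000000e+00]]
top 599.127507577532 317.11264860024164 236.27619573838632 [-0.17734303  0.          0.          0.          0.        ] [[-1.69602752e-02  9.94475879e-01 -1.03586071e-01  4.34466413e+02]
 [-9.99427808e-01 -1.38295263e-02  3.08674737e-02 -2.50492614e+02]
 [ 2.92644117e-02  1.04050321e-01  9.94141401e-01  1.22619781e+03]
 [ 0.00000000e+00  0.00000000e+00  0.00000000e+00  1.00000000e+00]]
{'clock': 0.1, 'qpos': array([-1.21680209,  0.62926093,  0.03848319,  1.51825791, -0.02697222,
        0.99628235, -0.02002198]), 'qd': array([ 0.00143776, -0.00087897, -0.00111336, -0.00377469,  0.00089548,
        0.00029374,  0.00136076]), 'tau': array([ 3.71006085e-03, -5.64520168e+01,  1.23063326e+00, -1.93971580e+01,
        1.13172422e-02,  5.43652510e-03,  6.46426827e-06]), 'eef_pos': array([264.7441381 , 593.1751697 , 303.08014536]), 'tool_rot': array([-3.13990407e+00,  6.29518530e-05,  2.72176075e+00]), 'force': array([ 0.16896372, -0.42276792,  0.66226203]), 'torque': array([ 0.00587046,  0.02368027, -0.04054878]), 'gripper_force': 0.0, 'width': 85.53065769990657}
```

View pics/side0.png

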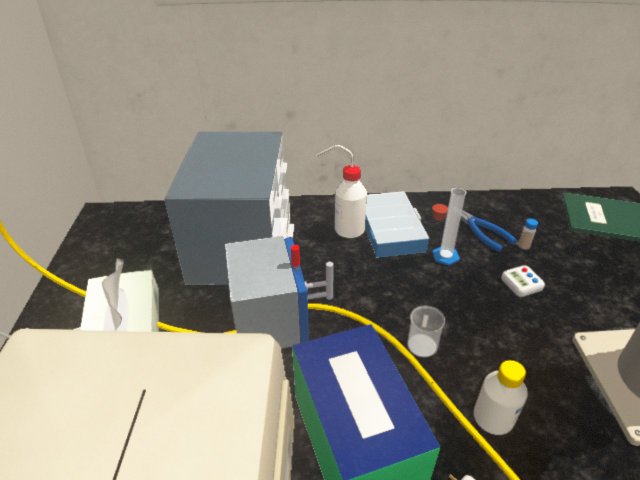

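View pics/top0.png

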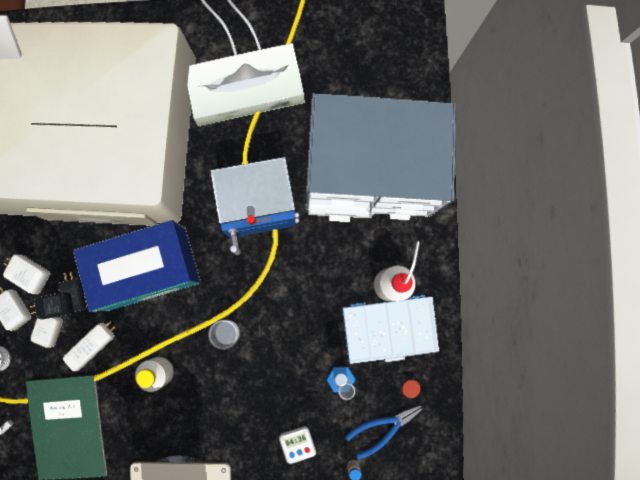

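The side view shows the knob at about (296,256) and the handle bar at (329,265–298). The beaker is at (425,330) and the bottle at (350,205). In the top view the knob is at (251,218), the handle at (234,240), the door's blue edge runs (222,230)–(297,215), the beaker is at (224,333) and the bottle at (397,285).

```bash
cat > h.py <<'E'
import numpy as np,cv2,pickle
def ray(I,p):
    K=np.array([[I['fx'],0,I['cx']],[0,I['fy'],I['cy']],[0,0,1]])
    u=cv2.undistortPoints(np.array([[p]],float),K,np.array(I['D']))[0,0]
    E=np.array(I['extrinsics']); return E[:3,3],E[:3,:3]@np.array([u[0],-u[1],-1])
def onz(I,p,z):
    o,d=ray(I,p); return o+d*(z-o[2])/d[2]
def tri(a,p,b,q):
    o,d=ray(a,p);o2,d2=ray(b,q)
    t=np.linalg.lstsq(np.c_[d,-d2],o2-o,rcond=None)[0]
    x,y=o+d*t[0],o2+d2*t[1]; return (x+y)/2,np.linalg.norm(x-y)
def proj(I,X):
    E=np.array(I['extrinsics']);c=E[:3,:3].T@(np.array(X)-E[:3,3])
    K=np.array([[I['fx'],0,I['cx']],[0,I['fy'],I['cy']],[0,0,1]])
    return cv2.projectPoints(np.array([[c[0],-c[1],-c[2]]]),np.zeros(3),np.zeros(3),K,np.array(I['D']))[0].ravel()
E
python3 - <<'E'
from h import *
d=pickle.load(open('im.pkl','rb'));S,T=d['side'],d['top']
def mask(I,f,x0,x1,y0,y1):
    p=I['pixels'].astype(int);m=f(p[...,0],p[...,1],p[...,2]);k=np.zeros_like(m);k[y0:y1,x0:x1]=m[y0:y1,x0:x1];return k
red=lambda r,g,b:(r>120)&(g<70)&(b<70)
for n,I,w in(('s',S,(280,310,235,275)),('t',T,(235,270,205,230))):
    ys,xs=np.where(mask(I,red,*w));print(n,len(xs),xs.min(),xs.max(),ys.min(),ys.max(),xs.mean(),ys.mean())
    if n=='t': print('knob top z176',onz(I,(xs.mean(),ys.mean()),174))
blue=lambda r,g,b:(b>90)&(b>r*1.6)&(r<90)
m=mask(T,blue,205,305,200,245)
ys,xs=np.where(m);print('blue',xs.min(),xs.max(),ys.min(),ys.max())
for x in range(218,300,6):
    c=ys[xs==x]
    if len(c):print(x,c.min(),c.max(),onz(T,(x,c.min()-.5),136)[:2].round(1),T['pixels'][c.min()+1,x],T['pixels'][c.max()-1,x])
print('beaker',onz(T,(224,333),35),onz(S,(424,345),5));print('bottle',onz(T,(403,282),190),onz(S,(350,228),10))
out=[]
for I,(x,y,w,h) in((S,(220,225,130,130)),(T,(200,150,110,115))):
    out.append(cv2.resize(I['pixels'][y:y+h,x:x+w,::-1],(400,int(400*h/w)),interpolation=cv2.INTER_CUBIC)[:400])
hh=min(o.shape[0] for o in out)
cv2.imwrite('pics/z.png',np.hstack([o[:hh] for o in out]))
E
```

```text
s 172 291 299 244 266 295.2732558139535 255.1918604651163
t 51 247 255 216 223 251.07843137254903 219.50980392156862
knob top z176 [ 575.56353604 -166.74344776  174.        ]
blue 221 295 211 237
224 223 232 [ 575.8 -113.9] [ 53 106 183] [ 33  69 118]
230 222 237 [ 577.5 -125. ] [ 54 110 189] [ 49  70 108]
236 221 229 [ 579.2 -136. ] [ 55 110 189] [ 52  97 164]
242 220 235 [ 580.9 -147. ] [ 56 109 188] [ 33  63 106]
248 224 233 [ 573.4 -158. ] [ 51 100 172] [ 32  62 107]
254 224 232 [ 573.2 -169. ] [ 52  89 151] [ 29  60 105]
260 216 231 [ 587.9 -180.1] [ 57  99 161] [ 29  60 105]
266 215 230 [ 589.6 -191.2] [ 59 100 164] [ 30  61 105]
272 214 228 [ 591.3 -202.2] [ 53 103 177] [ 33  65 108]
278 213 228 [ 593.  -213.2] [ 52 104 179] [ 31  61 106]
284 212 227 [ 594.7 -224.3] [ 55 107 182] [ 31  63 106]
290 211 226 [ 596.4 -235.3] [ 55 107 183] [ 33  62 105]
beaker [ 369.05600427 -100.21876045   35.        ] [367.53512909 -99.65995446   5.        ]
bottle [ 460.30883828 -430.91909487  190.        ] [ 461.65872091 -427.4934728    10.        ]
```

View pics/z.png

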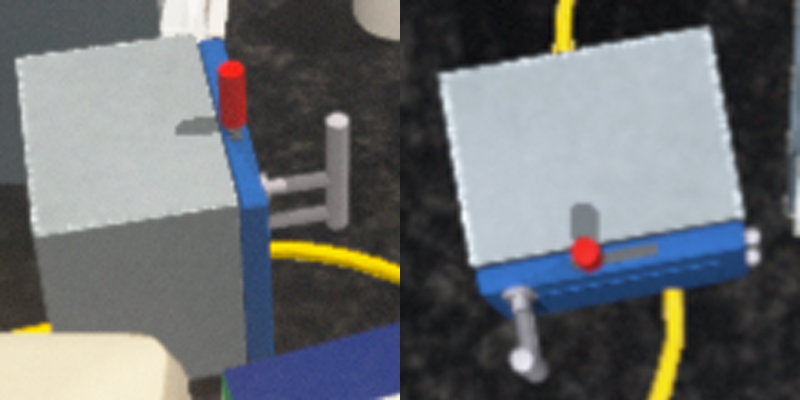

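```bash
cat >> h.py <<'E'
from scipy.spatial.transform import Rotation as Ro
def rel(st,pos,yaw):
    R=Ro.from_euler('xyz',st['tool_rot']);R2=Ro.from_euler('xyz',[np.pi,0,yaw])
    return np.r_[R.inv().apply(np.array(pos)-st['eef_pos'])/10,(R.inv()*R2).as_rotvec()].round(3)
E
python3 - <<'E'
from h import *
from cell import ctrl
d=pickle.load(open('im.pkl','rb'));S,T=d['side'],d['top']
print('handle',tri(S,(329.5,264),T,(233.5,249)),onz(T,(233.5,249),167),onz(S,(329.5,264),167))
print('knob',tri(S,(295.2,245.5),T,(251,219)))
th=.168;k=np.array([575.6,-166.7]);x=np.array([np.cos(th),np.sin(th)]);y=np.array([-x[1],x[0]])
h=k-80*y+120*y-46*x;print('model',h,proj(S,[*h,167]),proj(T,[*h,167]))
st=ctrl.read_state()
print(rel(st,[400,230,330],.168),rel(st,[523,-135,290],.168))
E
```

```text
handle (array([ 525.32956943, -134.54429089,  164.84555285]), np.float64(1.8842781837024265)) [ 524.20941826 -134.66622547  167.        ] [ 526.42141538 -132.29622709  167.        ]
knob (array([ 576.84624758, -166.92063419,  177.22913902]), np.float64(1.602875593741538))
model [ 523.55919293 -134.95485235] [331.27017083 262.7719519 ] [233.66351874 249.36321818]
[-2.7154e+01 -2.7655e+01 -2.6440e+00 -1.0000e-03  2.0000e-03  2.5540e+00] [-5.3264e+01 -5.5965e+01  1.4060e+00 -1.0000e-03  2.0000e-03  2.5540e+00]
```

Call:
send_rows(rows=[[[-5,-5,-2.6,0,0,0.15],[-10,-10,-2.6,0,0,0.3],[-15,-15,-2.6,0,0,0.45],[-20,-20,-2.6,0,0,0.6],[-25,-25,-2.6,0,0,0.75],[-27,-27.5,-2.6,0,0,0.9],[-27,-27.5,-2.6,0,0,1.05],[-27,-27.5,-2.6,0,0,1.2],[-27,-27.5,-2.6,0,0,1.35],[-27,-27.5,-2.6,0,0,1.35]]], grip=0)

```text
clock: 1.1
eef_pos: [399.6, 231.3, 329.9]
tool_rot: [-3.142, 0.0, 1.369]
force: [-0.3, 0.4, -0.6]
width: 85.6
gripper_force: 0.0
```

Run:
```python
from h import *
from cell import ctrl
st=ctrl.read_state();print(st['qpos'],st['eef_pos'],st['tool_rot']);print(rel(st,[524.5,-134.5,300],.168))
```

```text
[-0.91986078  0.35279163  0.44963322  1.99556418 -0.20346288  0.83648932
 -0.55947725] [399.60326116 231.30946107 329.87695904] [-3.14150624e+00  3.16350925e-04  1.36851537e+00]
[-33.325  19.585   2.997   0.      0.      1.201]
```

Call:
send_rows(rows=[[[-4,2.35,0,0,0,0.13],[-8,4.7,0,0,0,0.26],[-12,7,0,0,0,0.39],[-16,9.4,0,0,0,0.52],[-20,11.75,0,0,0,0.65],[-24,14.1,0,0,0,0.78],[-28,16.5,1,0,0,0.91],[-31,18.2,2,0,0,1.06],[-33.3,19.6,3,0,0,1.2],[-33.3,19.6,3,0,0,1.2]]])

```text
clock: 2.1
eef_pos: [526.0, -135.4, 298.4]
tool_rot: [3.139, 0.002, 0.17]
force: [-0.4, 0.3, 0.3]
width: 85.6
gripper_force: 0.0
```

Run:
```python
from h import *
from cell import ctrl
st=ctrl.read_state();print(st['qpos'],st['eef_pos'],st['tool_rot']);print(rel(st,[524.5,-134.5,197],.168))
```

```text
[-0.27924607  0.58494179  0.74873208  1.83632    -0.48949901  0.9155889
 -0.70652549] [ 526.04877306 -135.41293844  298.38806914] [3.13919907e+00 2.35955447e-03 1.70176425e-01]
[-1.1300e-01 -1.4000e-01  1.0139e+01  2.0000e-03  2.0000e-03  2.0000e-03]
```

Call:
send_rows(rows=[[[0,0,2.5,0,0,0],[0,0,5,0,0,0],[0,0,7,0,0,0],[0,0,8.5,0,0,0],[0,0,9.5,0,0,0],[0,0,10.2,0,0,0],[0,0,10.2,0,0,0]]])

```text
clock: 2.8
eef_pos: [525.6, -131.8, 197.3]
tool_rot: [-3.141, 0.001, 0.174]
force: [-0.3, -0.6, 0.5]
width: 85.4
gripper_force: 0.0
```

Run:
```python
from h import *
from cell import ctrl
d=pickle.load(open('im.pkl','rb'))
st=ctrl.read_state();print(st['eef_pos'],st['tool_rot'],st['force']);print(rel(st,[524.5,-134.5,197],.168))
out=[]
for n,(x,y,w,h) in(('side',(230,170,160,160)),('top',(180,160,130,130))):
    p=ctrl.get_image(n)['pixels'][y:y+h,x:x+w,::-1];out.append(cv2.resize(p,(400,400),interpolation=cv2.INTER_CUBIC))
cv2.imwrite('pics/a1.png',np.hstack(out))
```

```text
[ 525.56807698 -131.83591941  197.33274853] [-3.14052977e+00  9.37543260e-04  1.74221733e-01] [-0.34907304 -0.58826863  0.51365788]
[-0.151  0.244  0.033 -0.001  0.001  0.006]
```

View pics/a1.png

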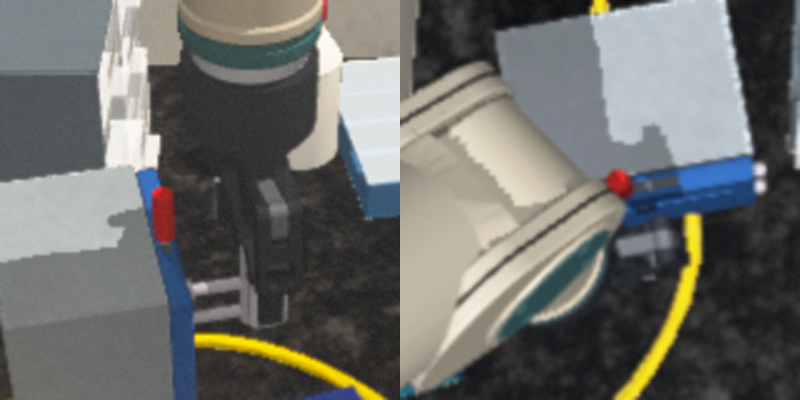

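The side crop shows the open fingers straddling the bar: the near finger is at (270,250) and the bar's foot at (262,310), so they line up. The top view is hidden by the wrist. I'll close the grip.

Call:
send_rows(rows=[[[-0.1,0.2,0,0,0,0],[-0.1,0.2,0,0,0,0],[-0.1,0.2,0,0,0,0],[-0.1,0.2,0,0,0,0],[-0.1,0.2,0,0,0,0],[-0.1,0.2,0,0,0,0],[-0.1,0.2,0,0,0,0],[-0.1,0.2,0,0,0,0],[-0.1,0.2,0,0,0,0],[-0.1,0.2,0,0,0,0]]], grip=255)

```text
clock: 3.9
eef_pos: [524.7, -133.1, 198.0]
tool_rot: [-3.138, 0.001, 0.173]
force: [-2.2, 4.7, 4.9]
width: 10.4
gripper_force: 58.4
```

Call:
send_rows(rows=[[[-0.1,0,0,0,0,0],[-0.2,0,0,0,0,0],[-0.3,0,0,0,0,0],[-0.4,0,0,0,0,0],[-0.5,0,0,0,0,0],[-0.6,0,0,0,0,0],[-0.7,0,0,0,0,0],[-0.8,0,0,0,0,0],[-0.8,0,0,0,0,0]]])

```text
clock: 4.8
eef_pos: [519.1, -136.2, 198.0]
tool_rot: [3.14, -0.004, 0.173]
force: [5.5, 4.3, -0.7]
width: 10.7
gripper_force: 58.4
```

Call:
send_rows(rows=[[[-0.1,0,0,0,0,0.0],[-0.2,0,0,0,0,0],[-0.3,0,0,0,0,0],[-0.4,0,0,0,0,0],[-0.5,0,0,0,0,0],[-0.5,0,0,0,0,0]]])

```text
clock: 5.4
eef_pos: [518.3, -136.4, 198.1]
tool_rot: [3.137, -0.01, 0.175]
force: [17.1, 4.7, -8.7]
width: 10.2
gripper_force: 58.5
```

The pull force jumped from 5.5 to 17 N while the tool moved only 1 mm, 7 mm from shut, so the catch has engaged. I'll let the door back, release it and rise.

Call:
send_rows(rows=[[[0.4,0,0,0,0,0],[0.8,0,0,0,0,0],[1.1,0,0,0,0,0],[1.3,0,0,0,0,0],[1.3,0,0,0,0,0],[1.3,0,0,0,0,0]]])

```text
clock: 6.0
eef_pos: [523.9, -133.6, 198.0]
tool_rot: [-3.138, 0.002, 0.172]
force: [-2.0, 8.0, 9.7]
width: 10.4
gripper_force: 60.6
```

Call:
send_rows(rows=[[[0,0,0,0,0,0],[0,0,0,0,0,0],[0,0,0,0,0,0],[0,0,0,0,0,0],[0,0,0,0,0,0],[0,0,-2,0,0,0],[0,0,-5,0,0,0],[0,0,-8,0,0,0],[0,0,-10,0,0,0],[0,0,-10,0,0,0]]], grip=0)

```text
clock: 7.0
eef_pos: [526.3, -135.9, 300.5]
tool_rot: [3.139, -0.005, 0.172]
force: [0.1, 0.3, 0.6]
width: 85.6
gripper_force: 0.0
```

Run:
```python
from h import *
from cell import ctrl
st=ctrl.read_state();print(st['qpos'],st['eef_pos'],st['tool_rot'],st['force'])
for yw in(.168,.168+1.571,): print(rel(st,[576,-167,300],yw))
```

```text
[-0.27915235  0.57995252  0.75020416  1.8379233  -0.4925361   0.91286205
 -0.70142287] [ 526.25413253 -135.91358117  300.51001089] [ 3.13918765 -0.0050135   0.17150923] [0.14943968 0.33848109 0.63779961]
[ 4.371e+00  3.912e+00  8.200e-02  2.000e-03 -5.000e-03  4.000e-03]
[ 4.371e+00  3.912e+00  8.200e-02  6.000e-03 -2.000e-03 -1.567e+00]
```

Call:
send_rows(rows=[[[1.5,1.3,0,0,0,0],[3,2.6,0,0,0,0],[4.3,3.8,0,0,0,0],[4.3,3.8,2,0,0,0],[4.3,3.8,4,0,0,0],[4.3,3.8,6,0,0,0],[4.3,3.8,7.4,0,0,0],[4.3,3.8,8.2,0,0,0],[4.3,3.8,8.2,0,0,0],[4.3,3.8,8.2,0,0,0]]])

```text
clock: 8.0
eef_pos: [574.1, -165.3, 216.3]
tool_rot: [3.141, -0.001, 0.172]
force: [-0.1, -1.0, 0.1]
width: 85.7
gripper_force: 0.0
```

Run:
```python
from h import *
from cell import ctrl
st=ctrl.read_state();print(st['eef_pos'],st['tool_rot'],st['force']);print(rel(st,[576,-167,218],.168))
out=[]
for n,(x,y,w,h) in(('side',(220,170,160,160)),('top',(180,160,130,130))):
    p=ctrl.get_image(n)['pixels'][y:y+h,x:x+w,::-1];out.append(cv2.resize(p,(400,400),interpolation=cv2.INTER_CUBIC))
cv2.imwrite('pics/a2.png',np.hstack(out))
```

```text
[ 574.13809774 -165.27859588  216.25119056] [ 3.14111515e+00 -5.23659197e-04  1.71596434e-01] [-0.12253615 -0.95248994  0.05329248]
[ 0.154  0.201 -0.175  0.    -0.001  0.004]
```

View pics/a2.png

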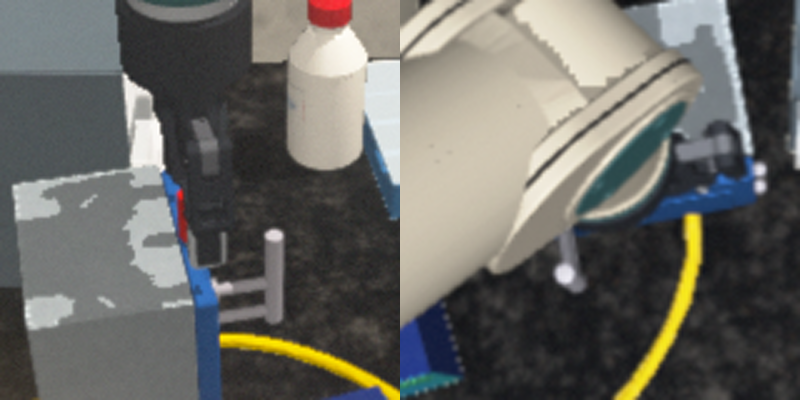

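The side crop shows the knob (183,215) between the open fingers, which stand over the door's top edge. I'll close on the knob with a small correction.

Call:
send_rows(rows=[[[0.15,0.15,-0.2,0,0,0],[0.15,0.15,-0.2,0,0,0],[0.15,0.15,-0.2,0,0,0],[0.15,0.15,-0.2,0,0,0],[0.15,0.15,-0.2,0,0,0],[0.15,0.15,-0.2,0,0,0],[0.15,0.15,-0.2,0,0,0],[0.15,0.15,-0.2,0,0,0],[0.15,0.15,-0.2,0,0,0]]], grip=255)

```text
clock: 9.0
eef_pos: [575.6, -166.1, 218.1]
tool_rot: [-3.141, -0.0, 0.172]
force: [-1.3, 0.2, 3.9]
width: 12.2
gripper_force: 58.5
```

Gripped: the width is 12 mm, about the knob's size. Next I'll slide it 24 mm towards the hinge (+tool y).

Call:
send_rows(rows=[[[0,0.3,0,0,0,0],[0,0.6,0,0,0,0],[0,0.9,0,0,0,0],[0,1.2,0,0,0,0],[0,1.5,0,0,0,0],[0,1.8,0,0,0,0],[0,2.1,0,0,0,0],[0,2.4,0,0,0,0],[0,2.5,0,0,0,0],[0,2.5,0,0,0,0]]])

```text
clock: 10.0
eef_pos: [579.5, -189.0, 218.0]
tool_rot: [-3.137, 0.001, 0.173]
force: [-3.8, 6.6, 10.1]
width: 11.9
gripper_force: 59.0
```

Call:
send_rows(rows=[[[0,0,0,0,0,0],[0,0,0,0,0,0],[0,0,0,0,0,0],[0,0,0,0,0,0],[0,0,0,0,0,0],[0,0,-2,0,0,0],[0,0,-5,0,0,0],[0,0,-8,0,0,0],[-2,-3,-8,0,0,0],[-4.4,-6.4,-8,0,0,0]]], grip=0)

```text
clock: 11.0
eef_pos: [525.9, -136.2, 298.8]
tool_rot: [3.139, -0.003, 0.17]
force: [-1.5, 1.2, -0.3]
width: 85.4
gripper_force: 0.0
```

Run:
```python
from h import *
from cell import ctrl
st=ctrl.read_state()
T=ctrl.get_image('top');S=ctrl.get_image('side');p=S['pixels'].astype(int)[225:275,270:310]
ys,xs=np.where((p[...,0]>120)&(p[...,1]<70)&(p[...,2]<70));print('knob side',len(xs),xs.mean()+270 if len(xs) else 0,ys.mean()+225 if len(xs) else 0)
for s in(80,56):
    print(s,proj(S,[589.+(-.168)*s,-245.6+.986*s,160]))
st=ctrl.read_state();print(st['eef_pos'],st['width'],rel(st,[524.6,-133.3,198],.172))
```

```text
knob side 158 292.62025316455697 246.00632911392404
80 [296.95960157 254.09246225]
56 [294.31010836 244.73781196]
[ 521.7979834  -131.14918057  297.15736811] 85.31914649184233 [ 2.800e-01  3.240e-01  9.913e+00 -6.000e-03  4.000e-03  2.000e-03]
```

The knob measures at the fully slid position. I'll go back down on the handle.

Call:
send_rows(rows=[[[0,0,2.5,0,0,0],[0,0,5,0,0,0],[0,0,7,0,0,0],[0,0,8.5,0,0,0],[0,0,9.5,0,0,0],[0,0,10,0,0,0],[0,0,10,0,0,0],[0,0,10,0,0,0]]])

```text
clock: 11.9
eef_pos: [526.0, -135.6, 198.4]
tool_rot: [3.141, -0.001, 0.172]
force: [0.6, -0.6, 0.2]
width: 85.3
gripper_force: 0.0
```

Call:
send_rows(rows=[[[0,0,0,0,0,0],[0,0,0,0,0,0],[0,0,0,0,0,0],[0,0,0,0,0,0],[0,0,0,0,0,0],[0,0,0,0,0,0],[0,0,0,0,0,0],[0,0,0,0,0,0],[0,0,0,0,0,0],[0,0,0,0,0,0]]], grip=255)

```text
clock: 12.9
eef_pos: [525.1, -133.1, 198.0]
tool_rot: [-3.137, 0.001, 0.173]
force: [-2.9, 5.6, 6.7]
width: 10.6
gripper_force: 58.4
```

Run:
```python
import numpy as np
# tool frame at shut: tool x = door x, tool y = -door y; hinge relative to the bar: +46 x, +120 y(tool); door angle f = -f about tool z
for f in np.arange(.05,1.0,.05):
    c,s=np.cos(f),np.sin(f); r=np.array([-46,-120.])
    p=np.array([46,120])+np.array([[c,s],[-s,c]])@r
    print(round(f,2),(p/10).round(2))
```

```text
0.05 [-0.59  0.24]
0.1 [-1.18  0.52]
0.15 [-1.74  0.82]
0.2 [-2.29  1.15]
0.25 [-2.83  1.51]
0.3 [-3.34  1.9 ]
0.35 [-3.84  2.3 ]
0.4 [-4.31  2.74]
0.45 [-4.76  3.2 ]
0.5 [-5.19  3.67]
0.55 [-5.59  4.17]
0.6 [-5.97  4.69]
0.65 [-6.32  5.23]
0.7 [-6.65  5.79]
0.75 [-6.95  6.36]
0.8 [-7.21  6.94]
0.85 [-7.45  7.54]
0.9 [-7.66  8.14]
0.95 [-7.84  8.76]
```

Call:
send_rows(rows=[[[-0.59,0.24,0,0,0,-0.05],[-1.18,0.52,0,0,0,-0.1],[-1.74,0.82,0,0,0,-0.15],[-2.29,1.15,0,0,0,-0.2],[-2.83,1.51,0,0,0,-0.25],[-2.83,1.51,0,0,0,-0.25]]])

```text
clock: 13.5
eef_pos: [498.9, -153.7, 198.0]
tool_rot: [-3.137, 0.001, 0.422]
force: [-2.8, 6.0, 6.5]
width: 10.2
gripper_force: 59.1
```

The door is coming freely. I'll continue along the same arc, relative to the new tool frame.

Call:
send_rows(rows=[[[-0.59,0.24,0,0,0,-0.05],[-1.18,0.52,0,0,0,-0.1],[-1.74,0.82,0,0,0,-0.15],[-2.29,1.15,0,0,0,-0.2],[-2.83,1.51,0,0,0,-0.25],[-3.34,1.9,0,0,0,-0.3],[-3.84,2.3,0,0,0,-0.35],[-4.31,2.74,0,0,0,-0.4],[-4.31,2.74,0,0,0,-0.4]]])

```text
clock: 14.4
eef_pos: [471.0, -197.0, 198.0]
tool_rot: [-3.138, -0.0, 0.821]
force: [-4.0, 4.1, 7.9]
width: 10.6
gripper_force: 59.3
```

Call:
send_rows(rows=[[[-0.59,0.24,0,0,0,-0.05],[-1.18,0.52,0,0,0,-0.1],[-1.74,0.82,0,0,0,-0.15],[-2.29,1.15,0,0,0,-0.2],[-2.83,1.51,0,0,0,-0.25],[-3.34,1.9,0,0,0,-0.3],[-3.34,1.9,0,0,0,-0.3],[-3.34,1.9,0,0,0,-0.3],[-3.34,1.9,0,0,0,-0.3],[-3.34,1.9,0,0,0,-0.3]]])

```text
clock: 15.4
eef_pos: [462.6, -234.0, 198.0]
tool_rot: [-3.139, -0.001, 1.12]
force: [-2.8, 3.2, 7.0]
width: 10.4
gripper_force: 59.3
```

Run:
```python
from h import *
from cell import ctrl
st=ctrl.read_state();print(st['clock'],st['eef_pos'],st['tool_rot'],st['force'],st['qd'].round(3),st['width'],st['gripper_force'])
v=st['eef_pos'][:2]-[589,-245.6];print('open',np.arctan2(v[1],v[0])%(2*np.pi)-np.arctan2(-133.3+245.6,525-589))
cv2.imwrite('pics/end.png',np.hstack([cv2.resize(ctrl.get_image(n)['pixels'][:,:,::-1],(400,300)) for n in('side','top')]))
```

```text
15.4 [ 462.58343817 -234.01221302  197.98430723] [-3.13889586e+00 -8.73218718e-04  1.11990781e+00] [-2.76820543  3.15679127  7.02961235] [ 0.     0.001  0.002  0.    -0.001 -0.002 -0.001] 10.388348720464853 59.309656620025635
open 0.9613936521220121
```

View pics/end.png

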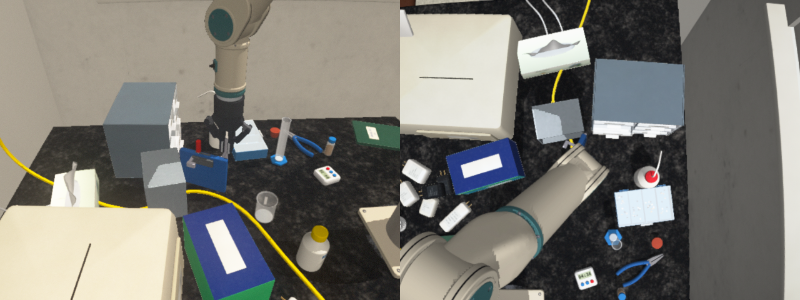

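The picture shows the door open about 0.95 rad at (205,172), with the handle still gripped. The beaker (265,207) and the bottle are where they were. I'll hand it in.

```bash
python3 -c "
from cell import ctrl
print(ctrl.finish_job())"
```

```text
the job is handed in; nothing more can be done
None
```

The first tug found the door caught, so I slid the catch knob fully to the hinge side and swung the door to about 0.95 rad (54°), handing in with the handle gripped (59 N), the door at rest, and the bottle and beaker where they stood; the hand-in gave no verdict.

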